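# Lay the porcelain pestle on its sloping drain rest

## Task

Lay the washed porcelain pestle on its sloping drain rest: the thick head down in the low, wide fork and the handle up in the high, narrow fork, both lying fully down between the prongs, with the middle of the head roughly on the low fork's crossbar. Set it down gently, do not drop it, and leave the mortar, the dish and the jar where they stand.

Things in the scene. Friction and masses are not known exactly. Their poses are not given: they have to be found in the camera images.
- pestle: White porcelain pestle, 195 mm long, 0.28 kg, loose. Origin on its long axis at the balance point (grip here), 18 mm above the counter when lying level; x axis along it towards the handle end. Round head 36 mm thick from x = -84 to -20 mm (nose rounded over 10 mm), round handle 20 mm thick from -20 to +95, six-sided end 36 mm across flats from +95 to +111 that stops it rolling.
- pestle_head (a point): Point on the pestle's axis in the middle of the thick head, 46 mm from the pestle's origin (x = -46 mm). It belongs over the low fork.
- pestle_neck (a point): Point on the pestle's axis on the handle, 59 mm from the pestle's origin (x = +59 mm). It belongs over the high fork.
- rest: Drain rest fixed to the counter: wooden base 170 x 90 x 18 mm with two forks of 10 mm steel rod, each on a central post. Origin at the centre of the base's underside; z up, x from low fork (x = -51 mm) to high fork (+51), y along the level crossbars. A pestle laid right slopes 0.26 rad, its axis 19 mm above the low crossbar's top and 10.5 mm above the high one's.
- rest_low (a point): Middle of the top of the low, wide fork's crossbar, 65 mm above the counter; axes as the rest's. 50 mm clear between the prongs. Its prongs stand at the crossbar's ends, straight to 17 mm above its top, then flaring out 10 mm to tips 36 mm above its top.
- rest_high (a point): Middle of the top of the high, narrow fork's crossbar, 100 mm above the counter; axes as the rest's. 32 mm clear between the prongs (the head does not fit). Its prongs stand at the crossbar's ends, straight to 17 mm above its top, then flaring out 10 mm to tips 36 mm above its top.
- mortar: White porcelain mortar bowl, 132 mm across, 85 mm high, 1.2 kg, standing loose on the far side; origin at the centre of its underside. A bystander.
- dish: White enamel-like bowl, 150 mm across, 38 mm high, standing loose on the far side; origin at the centre of its underside. A bystander.
- jar: Amber glass jar with dark lid, 80 mm across, 120 mm high, standing loose on the far side; origin at the centre of its underside. A bystander.
Things that resemble listed ones, but are neither listed nor needed, are in the scene too. What is meant by the rest is not red, and is the smaller of those in its own colour.

How it is judged:
By the outcome, as a careful person would: the job done as asked, in the order asked, and still so for the second after the job is handed in, with the robot touching nothing.
It also fails if it takes over 35 s, if anything falls off the work surface, if the arm or the gripper's body presses on something with over 40 N, if the wrist force passes 120 N, or if a joint passes its speed limit or range.

## Robot

A 6-joint arm with a two-finger parallel gripper is mounted at the origin on the work surface. World frame = base frame: x ahead of the robot, y to its left, z up, the work surface at z = 0. Lengths are in m, angles in rad, forces in N, time in s.
With the tool pointing down it reaches from about 0.15 to 0.775 m from the base axis. Payload 6.1 kg.
Tool frame: the origin (TCP) lies on the mounting face of the last link; the fingertips stand 173 mm ahead of it and the grasp point (between the pads) lies 155 mm ahead of it; z points along the fingers, y is the line along which they close (so a half turn about z gives the same grasp; the last joint's range is limited). The gripper opens to 85 mm and grips with 20 to 120 N. Pads are 22 mm wide; open, the fingers measure 114 mm over their backs; the gripper's body (76 mm by 85 mm) begins 54 mm behind the grasp point. The pads swing forward as they close: fully open they stand 13 mm farther back than shut.
Start: joints at [-1.314, 0.126, -0.04, 1.405, 0, 1.571], TCP at [0.133, -0.508, 0.405] pointing down, gripper open.
Joint ranges: [-2.72, 2.72], [-0.95, 1.95], [-1.27, 1.35], [-1.78, 2.02], [-1.46, 1.47], [-3.14, 3.14]. Speed limits (rad/s): [2.39, 2.39, 3.01, 3.14, 3.14, 3.14].

## Interface

Orientations are given as a unit quaternion [x, y, z, w].
In Python, from workcell import bot gives the robot as it stands. The module is installed in compiled form; this text tells all that it offers.
- The arm moves only by the tool send_rows, never from a script. Its argument "increments" is a list of rows, each a list of 7 numbers: the shift along the world's x, y, z in units of 600 mm (1.0 is 600 mm), then the turn, a rotation vector about the world's x, y, z in units of 180 degrees (1.0 is 180 degrees), then the closure, from -1 (fully open) to 1 (shut). In form: [[dx, dy, dz, rx, ry, rz, fingers], ...]. A call has 1 to 8 rows; each row shifts and turns the commanded pose from where the row before left it; what a row does not reach is not made up. A row lasts 1/12 s, in which the tool goes at most 41.7 mm and 7.16 degrees, less where a joint would pass 70% of its speed; a pose out of reach is approached as far as the arm can. A call with a number of a shift or a turn outside -1 to 1 is refused whole. A call with a gripper value outside its range is refused whole. The fingers move at their own pace and stop on an object; "grip_force" is the grip in N (left out, the last holds). Time passes only in rows, so rows that do not move let the fingers close. It gives the time, the measured TCP pose, the force, the opening and the grip force at its end, in the units of the state.
- bot.get_state(): the state, without advancing time (a new reading comes with each control period).
- bot.snapshot(name): name is "scene" or "side" or "wrist"; returns the picture (420x560x3 uint8, red, green, blue); there is no depth.
- bot.calibration(name): a dict with "fx", "fy", "cx", "cy" (pixels), "distortion" ([k1, k2, p1, p2, k3] as OpenCV has them; the pictures are not rectified), "camera_from_world" (4x4, takes a point from world to camera coordinates); the wrist camera has in their place "hand_eye" (4x4, takes a point from camera to tool coordinates, whose origin is the TCP and whose axes are the flange's). Camera axes: x right, y up, looking along -z (the intrinsics and any distortion apply to the point x, -y, -z); pixel columns grow to the right and rows downward; lengths in m; the calibration is good to about 2 mm. A picture is of the moment at which its call begins: read the wrist's pose just before it. calibration takes no time and is no camera call.
- bot.hand_in(): hands the job in; it is judged then, once.
The state is a dict: "time": time; "joint_pos": joint angles; "dq": joint speeds; "tau": joint torques, N m; "eef_pos": TCP position; "orientation": TCP orientation; "ft_force": force on the tool from outside, world axes, zero at the start; "wrist_torque": the same for the moment, N m; "finger_gap": finger opening in m; "gripper_force": force on a finger pad.
Only numpy, scipy, OpenCV 4.12 (cv2) and the standard library are available. Lean on these libraries where they do the work, as an engineer would, in place of code of your own. Each camera call takes 0.05 s, during which the arm holds its last target. There are 200 camera calls.

## Working session

There is one attempt and no reset: what is moved stays moved. The work goes in short steps, Python scripts to look and compute and a tool call to move; the robot and the scene stay as the last step left them, time stands still between calls to the robot, and variables do not carry over. Pictures are saved under pics/ and viewed, at most 10 in all, crops included, and the job is handed in when it is done.

Besides the shell and the picture viewer there is one more tool, called in YAML: its name, and indented under it one key for each argument. send_rows: Moves the arm, as the interface text tells. Shifts and turns lie within -1 to 1; 1 stands for 600 mm of shift or 180 degrees of turn. Its arguments: {"type":"object","properties":{"increments":{"type":"array","items":{"type":"array","items":{"type":"number","minimum":-1,"maximum":1}}},"grip_force":{"type":"number"}},"required":["increments"]}

```bash
mkdir -p pics; cat > h.py <<'E'
import numpy as np, cv2
from workcell import bot
from scipy.spatial.transform import Rotation as R
def cam(n):
    c=bot.calibration(n); K=np.array([[c['fx'],0,c['cx']],[0,c['fy'],c['cy']],[0,0,1.]]); D=np.array(c['distortion'],float)
    if 'camera_from_world' in c: M=np.array(c['camera_from_world'])
    else:
        s=bot.get_state(); T=np.eye(4); T[:3,:3]=R.from_quat(s['orientation']).as_matrix(); T[:3,3]=s['eef_pos']
        M=np.linalg.inv(T@np.array(c['hand_eye']))
    return K,D,M
def ray(n,uv,C=None):
    K,D,M=C or cam(n); p=cv2.undistortPoints(np.array(uv,float).reshape(-1,1,2),K,D)[:,0]
    d=np.c_[p[:,0],-p[:,1],-np.ones(len(p))]@M[:3,:3]; o=-M[:3,:3].T@M[:3,3]
    return o,d
def onz(n,uv,z,C=None):
    o,d=ray(n,uv,C); return o+d*((z-o[2])/d[:,2])[:,None]
def proj(n,P,C=None):
    K,D,M=C or cam(n); q=np.atleast_2d(P)@M[:3,:3].T+M[:3,3]; q=q*[1,-1,-1]
    return cv2.projectPoints(q,np.zeros(3),np.zeros(3),K,D)[0][:,0]
def tri(a,ua,b,ub):
    A=np.zeros((3,3));B=np.zeros(3)
    for n,u in((a,ua),(b,ub)):
        o,d=ray(n,[u]);d=d[0]/np.linalg.norm(d);P=np.eye(3)-np.outer(d,d);A+=P;B+=P@o
    return np.linalg.solve(A,B)
def save(n,f,box=None,k=1):
    im=bot.snapshot(n)[...,::-1]
    cv2.imwrite('pics/full_'+f,im)
    if box: x0,y0,x1,y1=box; im=im[y0:y1,x0:x1]
    cv2.imwrite('pics/'+f,cv2.resize(im,None,fx=k,fy=k,interpolation=cv2.INTER_CUBIC))
E
python3 -c "
from h import *
save('scene','s1.png',k=1.4);save('side','d1.png',k=1.4);save('wrist','w1.png')
print(bot.get_state())
for n in('scene','side','wrist'):print(cam(n))"
```

```text
{'time': 0.15, 'joint_pos': array([-1.31402265e+00,  1.26271642e-01, -4.03462136e-02,  1.40539078e+00,
        2.15805171e-05,  1.57080058e+00]), 'dq': array([ 0.00041855,  0.00036773,  0.00362418, -0.00054212,  0.00058101,
       -0.00162113]), 'tau': array([ 1.46600818e-03, -4.36273599e+01,  3.53151011e+01,  1.35330297e-02,
        2.71271074e-04,  7.37806403e-06]), 'eef_pos': array([ 0.13330985, -0.50770156,  0.40410502]), 'orientation': array([ 9.91769815e-01,  1.28032286e-01, -6.69084880e-05, -6.02547175e-04]), 'ft_force': array([ 0.23897207, -0.28795004,  0.59973684]), 'wrist_torque': array([-0.00512891,  0.06104349,  0.01511827]), 'gripper_force': 0.0, 'finger_gap': 0.08515948255781633}
(array([[414.03621716,   0.        , 278.83696213],
       [  0.        , 414.03621716, 213.67965534],
       [  0.        ,   0.        ,   1.        ]]), array([-0.12090599,  0.        ,  0.        ,  0.        ,  0.        ]), array([[ 0.79079092,  0.61191608, -0.01443718, -0.48131853],
       [-0.4767806 ,  0.63060111,  0.61239081,  0.15738007],
       [ 0.38383588, -0.47738972,  0.79042335
[... 325 characters left out ...]
589, -0.27297044, -0.01131386, -0.51831541],
       [ 0.21951103,  0.74758238,  0.62684567, -0.22549525],
       [-0.16265229, -0.6054814 ,  0.77906129, -0.91671177],
       [ 0.        ,  0.        ,  0.        ,  1.        ]]))
(array([[298.49469267,   0.        , 278.71530836],
       [  0.        , 298.49469267, 205.18699792],
       [  0.        ,   0.        ,   1.        ]]), array([0.00434341, 0.        , 0.        , 0.        , 0.        ]), array([[ 0.25402124, -0.96719521, -0.00257728, -0.52269145],
       [ 0.92031494,  0.2425266 , -0.30692224,  0.03935282],
       [ 0.29747877,  0.07559286,  0.95173111, -0.38126697],
       [ 0.        ,  0.        ,  0.        ,  1.        ]]))
```

View pics/s1.png

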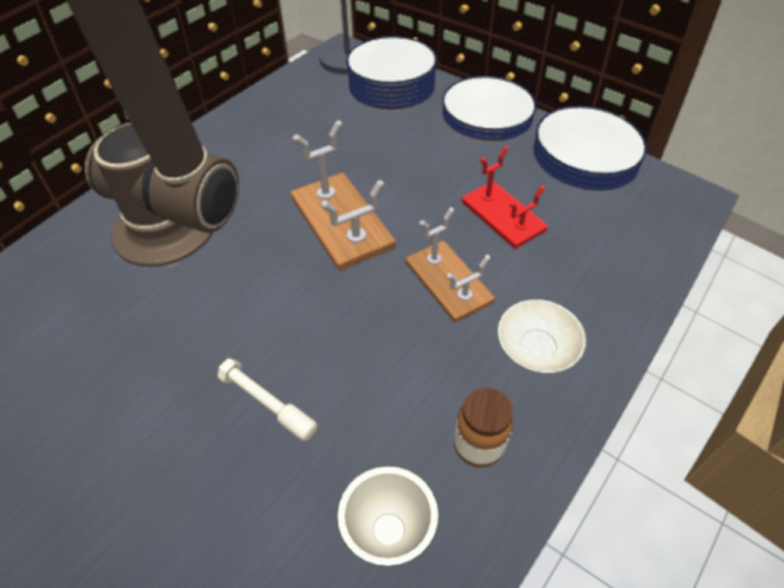

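View pics/d1.png

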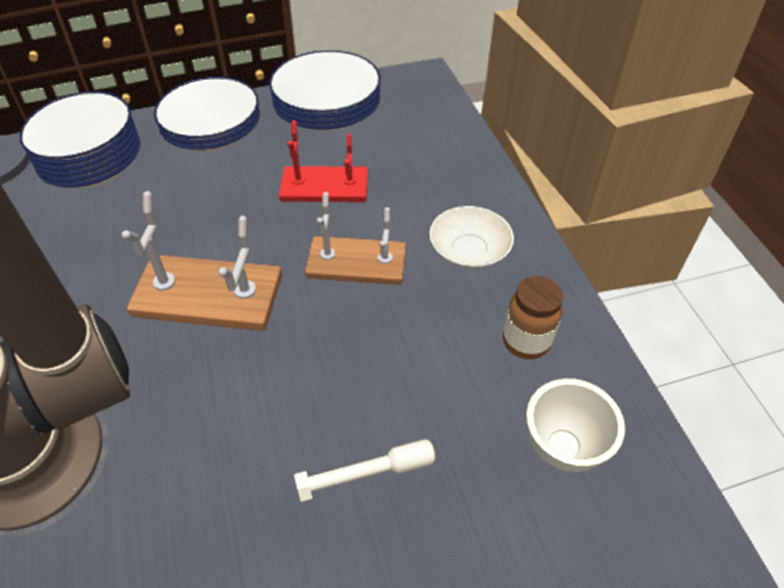

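Scene view (pixels at 1.4x). The rest could be the big wooden one (343,220), the small wooden one (450,280) or the red one (504,212), and the smaller wooden one fits the description. There is one pestle, at (267,400). The bystanders are the mortar (388,515), the jar (484,425) and the dish (541,335). Next, close crops of the rest and the pestle from both cameras.

```bash
python3 -c "
from h import *
s=cv2.imread('pics/full_s1.png');d=cv2.imread('pics/full_d1.png')
c=lambda im,x,y,w,h,k:cv2.resize(im[y:y+h,x:x+w],None,fx=k,fy=k,interpolation=cv2.INTER_CUBIC)
cv2.imwrite('pics/rest.png',np.hstack([c(s,280,140,80,100,5),c(d,212,130,80,100,5)]))
cv2.imwrite('pics/pes.png',np.vstack([c(s,145,245,100,75,4),c(d,205,305,110,60,4)][0:1]+[c(d,210,300,100,65,4)]))
"
```

```text
(no output)
```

View pics/rest.png

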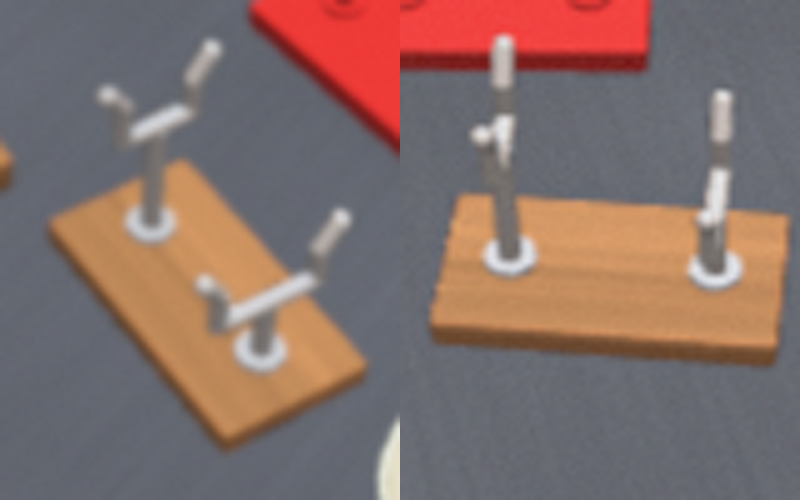

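View pics/pes.png

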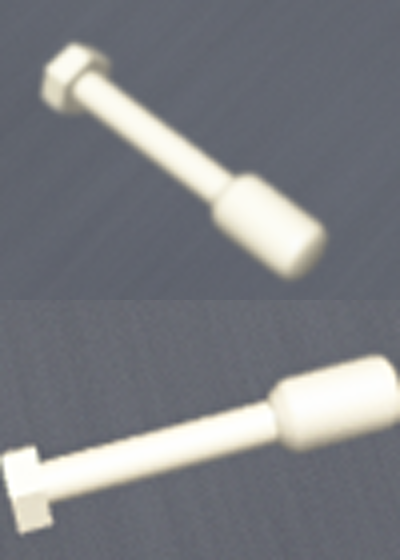

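```bash
cat > fit.py <<'E'
from h import *
from scipy.optimize import least_squares, minimize
f=lambda L,ox,oy,k:(np.array(L,float)+.5)/k-.5+[ox,oy]
P=[];U=[];W=[]
def add(n,p,u,ox,oy,k,w): P.append((n,np.array(p)/1e3,f(u,ox,oy,k)));W.append(w)
for p,u in [((85,45,18),(50,221)),((85,-45,18),(184,161)),((-85,-45,18),(366,364)),((-85,45,18),(226,438))]: add('scene',p,u,280,140,5,1)
for p,u in [((-51,0,65),(271,298)),((51,0,100),(160,121)),((-51,-40,98),(343,214)),((-51,40,98),(205,284)),((51,-31,133),(213,46)),((51,31,133),(106,94))]: add('scene',p,u,280,140,5,.6)
for p,u in [((85,-45,18),(60,195)),((85,45,18),(32,329)),((-85,-45,18),(390,216)),((-85,45,18),(377,349))]: add('side',p,u,212,130,5,1)
for p,u in [((-51,-40,98),(322,93)),((51,-31,133),(103,38)),((51,31,133),(82,133)),((-51,40,98),(307,216))]: add('side',p,u,212,130,5,.6)
C={n:cam(n) for n in('scene','side')}
def T(q,p): c,s=np.cos(q[2]),np.sin(q[2]); p=np.atleast_2d(p); return p@np.array([[c,s,0],[-s,c,0],[0,0,1]])+[q[0],q[1],q[3] if len(q)>3 else 0]
def res(q): return np.ravel([w*(proj(n,T(q,p),C[n])[0]-u) for (n,p,u),w in zip(P,W)])
q0=np.r_[onz('scene',[f((200,300),280,140,5)],.02)[0,:2],np.pi,0]
r=least_squares(res,q0,loss='soft_l1'); print('rest',r.x,np.degrees(r.x[2])); print(res(r.x).reshape(-1,2).round(1).tolist())
for n,s in(('scene',0),('side',10)):
    sel=[i for i in range(len(P)) if P[i][0]==n]
    rr=least_squares(lambda q:np.ravel([res(q).reshape(-1,2)[i] for i in sel]),r.x[:3],loss='soft_l1');print(n,rr.x)
# pestle
img={'scene':cv2.imread('pics/full_s1.png'),'side':cv2.imread('pics/full_d1.png')}
box={'scene':(145,245,100,75),'side':(205,305,110,60)}
M={}
for n,(x,y,w,h) in box.items():
    c=img[n]; b=np.zeros(c.shape[:2],np.float32); b[y:y+h,x:x+w]=(c[y:y+h,x:x+w,2]>145); M[n]=cv2.GaussianBlur(b,(0,0),1.2)
a=np.linspace(0,2*np.pi,25)[:-1]
def ring(x,r): return np.c_[np.full(24,x),r*np.cos(a),r*np.sin(a)]
hx=np.arange(6)*np.pi/3+np.pi/6  # flat down
hexr=lambda x:np.c_[np.full(6,x),20.8*np.sin(hx+np.pi/6+np.pi/6),20.8*np.cos(hx+np.pi/6-np.pi/6)*0+20.8*np.cos(hx+np.pi/3)]
parts=[np.r_[ring(-84,8),ring(-81,15),ring(-74,18),ring(-20,18)],np.r_[ring(-20,10),ring(95,10)],np.r_[hexr(95),hexr(111)]]
def cost(q,ns=('scene','side')):
    t=0
    for n in ns:
        b=np.zeros(M[n].shape,np.uint8)
        for p in parts:
            u=proj(n,T(q,(p+[0,0,18])/1e3),C[n]); cv2.fillConvexPoly(b,np.int32(np.round(cv2.convexHull(np.float32(u))*16)),255,cv2.LINE_AA,4)
        t+=np.sum((cv2.GaussianBlur(b.astype(np.float32)/255,(0,0),1.2)-M[n])**2)
    return t
h=onz('side',[f((345,400),210,300,4)],.018)[0];e=onz('side',[f((28,490),210,300,4)],.018)[0]
d=e-h;yaw=np.arctan2(d[1],d[0]);o=h+d/np.linalg.norm(d)*.048;print('len',np.linalg.norm(d))
for ns in(('scene','side'),('scene',),('side',)):
    m=minimize(cost,[o[0],o[1],yaw],args=(ns,),method='Nelder-Mead',options=dict(initial_simplex=np.array([o[0],o[1],yaw])+np.array([[0,0,0],[.01,0,0],[0,.01,0],[0,0,.1]]),xatol=1e-5,fatol=.01));print('pestle',ns,m.x,np.degrees(m.x[2]),m.fun)
E
python3 fit.py
```

```text
rest [ 0.56700923  0.23240839  2.76640003 -0.00453212] 158.50304640105782
[[-0.8, -0.0], [0.1, -0.6], [0.9, 0.1], [-0.1, 0.2], [-0.3, -0.1], [-0.3, 0.0], [-0.2, 0.8], [0.1, 0.3], [-0.1, 0.7], [0.2, 0.4], [-0.2, -0.5], [-0.5, -1.1], [0.0, -0.6], [0.0, -0.4], [0.1, 0.8], [0.2, 0.8], [0.2, 0.4], [0.0, 0.4]]
scene [0.56871222 0.22961376 2.764232  ]
side [0.56603517 0.22743955 2.76987681]
len 0.14411735439889378
pestle ('scene', 'side') [ 0.52381035 -0.71343     6.04401255] 346.29641042087997 2134.069091796875
pestle ('scene',) [-1.33063409  1.03097329  1.00464355] 57.561835390414245 889.6134033203125
pestle ('side',) [ 0.47936591 -0.42569337  4.03797688] 231.3590332467635 1244.4556884765625
```

```bash
sed -i 's/(345,400)/(345,100)/;s/(28,490)/(28,190)/' fit.py; python3 fit.py | tail -4
```

```text
len 0.15947594811167162
pestle ('scene', 'side') [ 0.49199659 -0.15994245 -3.13196919] -179.44861643115613 68.942138671875
pestle ('scene',) [ 0.49162733 -0.15913593 -3.13004867] -179.33857834898924 30.619943618774414
pestle ('side',) [ 0.49204795 -0.16042947 -3.13141215] -179.4167003296294 31.332958221435547
```

View pics/w1.png

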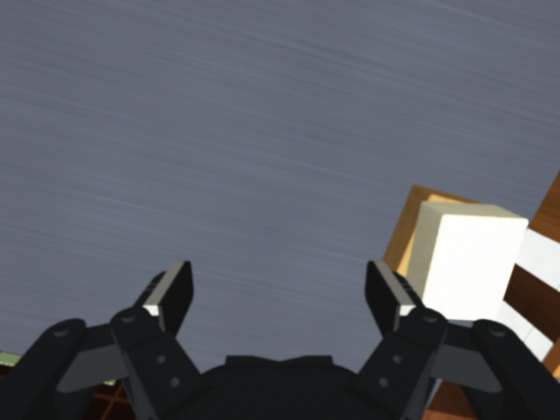

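Wrist view: bare counter and boxes only, with the fingers at the bottom, so nothing useful there. The fits agree between cameras. The pestle is at (0.492,-0.160) with its handle towards -x. The small wooden rest is at (0.567,0.229), yaw 158.5°. Next I move above the pestle.

send_rows:
  increments:
    - [0.0374,0.0363,-0.013,0,0,-0.0049,-1]
    - [0.0374,0.0363,-0.013,0,0,-0.0049,-1]
    - [0.0374,0.0363,-0.013,0,0,-0.0049,-1]
    - [0.0374,0.0363,-0.013,0,0,-0.0049,-1]
    - [0.0374,0.0363,-0.013,0,0,-0.0049,-1]
    - [0.0374,0.0363,-0.013,0,0,-0.0049,-1]
    - [0.0374,0.0363,-0.013,0,0,-0.0049,-1]
    - [0.0374,0.0363,-0.013,0,0,-0.0049,-1]
  grip_force: 50

```text
time: 0.82
eef_pos: [0.3136, -0.3322, 0.3418]
orientation: [0.998, 0.066, -0.0, -0.0]
ft_force: [0.8, -0.9, 0.0]
finger_gap: 0.0856
gripper_force: 0.0
```

send_rows:
  increments:
    - [0.0374,0.0363,-0.013,0,0,-0.0049,-1]
    - [0.0374,0.0363,-0.013,0,0,-0.0049,-1]
    - [0.0374,0.0363,-0.013,0,0,-0.0049,-1]
    - [0.0374,0.0363,-0.013,0,0,-0.0049,-1]
    - [0.0374,0.0363,-0.013,0,0,-0.0049,-1]
    - [0.0374,0.0363,-0.013,0,0,-0.0049,-1]
    - [0.0374,0.0363,-0.013,0,0,-0.0049,-1]
    - [0.0374,0.0363,-0.013,0,0,-0.0049,-1]

```text
time: 1.48
eef_pos: [0.4932, -0.1579, 0.2793]
orientation: [1.0, 0.005, -0.0, -0.0]
ft_force: [0.5, -0.3, -0.2]
finger_gap: 0.0855
gripper_force: 0.0
```

send_rows:
  increments:
    - [0,0,0,0,0,0,-1]
    - [0,0,0,0,0,0,-1]

```text
time: 1.65
eef_pos: [0.493, -0.1581, 0.2789]
orientation: [1.0, 0.007, -0.001, -0.0]
ft_force: [0.1, 0.2, -0.2]
finger_gap: 0.0857
gripper_force: 0.0
```

```bash
cat > chk.py <<'E'
from h import *
def chk(P):
    s=bot.get_state(); Rm=R.from_quat(s['orientation']).as_matrix()
    print('t',s['time'],'tcp',s['eef_pos'].round(4),'grasp',(s['eef_pos']+.155*Rm[:,2]).round(4),'z',Rm[:,2].round(3),'ydir',np.degrees(np.arctan2(Rm[1,1],Rm[0,1])).round(2),'gap',s['finger_gap'],s['gripper_force'],'F',s['ft_force'].round(1),'q',s['joint_pos'].round(2))
if __name__=='__main__': chk(0)
E
python3 chk.py; python3 -c "
from h import *
C=cam('wrist');save('wrist','w2.png')
p=.018;y=np.radians(180.55);ax=np.array([np.cos(y),np.sin(y),0])
for t in(-.084,-.02,0,.095,.111):print(t,proj('wrist',np.array([.492,-.160,.018])+t*ax,C).round(1))"
```

```text
t 1.65 tcp [ 0.493  -0.1581  0.2789] grasp [ 0.4927 -0.158   0.1239] z [-0.002  0.    -1.   ] ydir -89.23 gap 0.0857428821280069 0.0 F [ 0.1  0.2 -0.2] q [-0.31  0.14 -0.3   1.13 -0.    2.82]
-0.084 [[284.3 102.6]]
-0.02 [[283.5 187.7]]
0 [[283.3 211.4]]
0.095 [[282.4 309.6]]
0.111 [[282.3 324.1]]
```

View pics/w2.png

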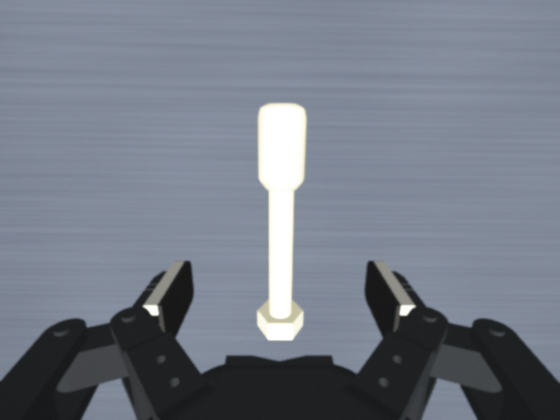

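The wrist view shows the pestle upright at column 282, head at rows 103-188 and hex end at row 320, within 2 px of the prediction. Joint 6 would run out of range at the rest, so I give the tool a half turn first.

send_rows:
  increments:
    - [0,0,0,0,0,0.037,-1]
    - [0,0,0,0,0,0.037,-1]
    - [0,0,0,0,0,0.037,-1]
    - [0,0,0,0,0,0.037,-1]
    - [0,0,0,0,0,0.037,-1]
    - [0,0,0,0,0,0.037,-1]
    - [0,0,0,0,0,0.037,-1]
    - [0,0,0,0,0,0.037,-1]

```text
time: 2.37
eef_pos: [0.4915, -0.1604, 0.2804]
orientation: [0.891, 0.455, 0.0, 0.0]
ft_force: [0.4, -0.1, 0.2]
finger_gap: 0.0854
gripper_force: 0.0
```

send_rows:
  increments:
    - [0,0,0,0,0,0.037,-1]
    - [0,0,0,0,0,0.037,-1]
    - [0,0,0,0,0,0.037,-1]
    - [0,0,0,0,0,0.037,-1]
    - [0,0,0,0,0,0.037,-1]
    - [0,0,0,0,0,0.037,-1]
    - [0,0,0,0,0,0.037,-1]
    - [0,0,0,0,0,0.037,-1]

```text
time: 3.03
eef_pos: [0.4915, -0.1604, 0.2804]
orientation: [0.592, 0.806, -0.0, 0.0]
ft_force: [-0.5, -0.2, -0.9]
finger_gap: 0.0849
gripper_force: 0.0
```

send_rows:
  increments:
    - [0,0,0,0,0,0.037,-1]
    - [0,0,0,0,0,0.037,-1]
    - [0,0,0,0,0,0.037,-1]
    - [0,0,0,0,0,0.037,-1]
    - [0,0,0,0,0,0.037,-1]
    - [0,0,0,0,0,0.037,-1]
    - [0,0,0,0,0,0.037,-1]
    - [0,0,0,0,0,0.037,-1]

```text
time: 3.7
eef_pos: [0.4915, -0.1604, 0.2804]
orientation: [0.168, 0.986, -0.0, 0.0]
ft_force: [1.2, 0.1, 0.3]
finger_gap: 0.0854
gripper_force: 0.0
```

send_rows:
  increments:
    - [0,-0.001,-0.02,0,0,0.037,-1]
    - [0,-0.001,-0.02,0,0,0.037,-1]
    - [0,-0.001,-0.02,0,0,0.037,-1]
    - [0,0,-0.02,0,0,0,-1]
    - [0,0,-0.02,0,0,0,-1]
    - [0,0,0,0,0,0,-1]
    - [0,0,0,0,0,0,-1]

```text
time: 4.28
eef_pos: [0.4915, -0.1618, 0.2199]
orientation: [-0.003, 1.0, 0.0, -0.001]
ft_force: [0.1, -0.2, 0.6]
finger_gap: 0.0854
gripper_force: 0.0
```

```bash
python3 chk.py
```

```text
t 4.2833 tcp [ 0.4915 -0.1618  0.2199] grasp [ 0.4913 -0.1618  0.0649] z [-0.001  0.    -1.   ] ydir 90.33 gap 0.08541653869416384 0.0 F [ 0.1 -0.2  0.6] q [-0.32  0.18 -0.39  1.   -0.   -0.32]
```

send_rows:
  increments:
    - [0,0.002,-0.02,0,0,0,-1]
    - [0,0,-0.02,0,0,0,-1]
    - [0,0,-0.02,0,0,0,-1]
    - [0,0,-0.011,0,0,0,-1]
    - [0,0,0,0,0,0,-1]
    - [0,0,0,0,0,0,-1]

```text
time: 4.78
eef_pos: [0.4924, -0.1602, 0.1779]
orientation: [-0.003, 1.0, -0.0, 0.0]
ft_force: [-0.4, -0.7, -0.1]
finger_gap: 0.0857
gripper_force: 0.0
```

send_rows:
  increments:
    - [0,0,0,0,0,0,1]
    - [0,0,0,0,0,0,1]
    - [0,0,0,0,0,0,1]
    - [0,0,0,0,0,0,1]
    - [0,0,0,0,0,0,1]
    - [0,0,0,0,0,0,1]
    - [0,0,0,0,0,0,1]
    - [0,0,0,0,0,0,1]
  grip_force: 50

```text
time: 5.45
eef_pos: [0.4925, -0.1599, 0.1777]
orientation: [-0.004, 1.0, -0.0, 0.0]
ft_force: [-1.3, 0.8, 5.2]
finger_gap: 0.0181
gripper_force: 48.8
```

```bash
python3 chk.py
```

```text
t 5.45 tcp [ 0.4925 -0.1599  0.1777] grasp [ 0.4926 -0.1599  0.0227] z [ 0.001 -0.    -1.   ] ydir 90.42 gap 0.018054076599693422 48.79549205303192 F [-1.3  0.8  5.2] q [-0.31  0.21 -0.45  0.91  0.   -0.32]
```

send_rows:
  increments:
    - [0,0,0.01,0,0,0,1]
    - [0,0,0.03,0,0,0,1]
    - [0,0,0.05,0,0,0,1]
    - [0,0,0.05,0,0,0,1]
    - [0,0,0.05,0,0,0,1]
    - [0,0,0.05,0,0,0,1]
    - [0,0,0.05,0,0,0,1]
    - [0,0,0.05,0,0,0,1]

```text
time: 6.12
eef_pos: [0.4919, -0.1598, 0.3825]
orientation: [-0.004, 1.0, 0.0, -0.0]
ft_force: [0.8, 0.4, -3.4]
finger_gap: 0.0182
gripper_force: 49.0
```

send_rows:
  increments:
    - [0.0124,0.0387,0,0,0,-0.0076,1]
    - [0.0124,0.0387,0,0,0,-0.0076,1]
    - [0.0124,0.0387,0,0,0,-0.0076,1]
    - [0.0124,0.0387,0,0,0,-0.0076,1]
    - [0.0124,0.0387,0,0,0,-0.0076,1]
    - [0.0124,0.0387,0,0,0,-0.0076,1]
    - [0.0124,0.0387,0,0,0,-0.0076,1]
    - [0.0124,0.0387,0,0,0,-0.0076,1]

```text
time: 6.78
eef_pos: [0.5519, 0.027, 0.3809]
orientation: [0.092, 0.996, -0.0, -0.001]
ft_force: [0.4, -0.5, -2.4]
finger_gap: 0.0181
gripper_force: 49.2
```

send_rows:
  increments:
    - [0.0124,0.0387,0,0,0,-0.0076,1]
    - [0.0124,0.0387,0,0,0,-0.0076,1]
    - [0.0124,0.0387,0,0,0,-0.0076,1]
    - [0.0124,0.0387,0,0,0,-0.0076,1]
    - [0.0124,0.0387,0,0,0,-0.0076,1]
    - [0.0124,0.0387,0,0,0,-0.0076,1]
    - [0.0124,0.0387,0,0,0,-0.0076,1]
    - [0.0124,0.0387,0,0,0,-0.0076,1]

```text
time: 7.45
eef_pos: [0.6115, 0.2128, 0.3807]
orientation: [0.187, 0.982, -0.0, -0.001]
ft_force: [0.4, -0.1, -2.4]
finger_gap: 0.0183
gripper_force: 49.2
```

send_rows:
  increments:
    - [0,0,0,0.0076,0.0193,0,1]
    - [0,0,0,0.0076,0.0193,0,1]
    - [0,0,0,0.0076,0.0193,0,1]
    - [0,0,0,0.0076,0.0193,0,1]
    - [0,0,-0.035,0,0,0,1]
    - [0,0,-0.035,0,0,0,1]
    - [0,0,-0.02,0,0,0,1]
    - [0,0,0,0,0,0,1]

```text
time: 8.12
eef_pos: [0.6111, 0.2114, 0.3234]
orientation: [0.185, 0.974, 0.023, -0.13]
ft_force: [-0.0, -0.4, -2.7]
finger_gap: 0.0183
gripper_force: 49.3
```

```bash
python3 chk.py; python3 -c "
from h import *
s=bot.snapshot('scene')[...,::-1];d=bot.snapshot('side')[...,::-1]
cv2.imwrite('pics/fs2.png',s);cv2.imwrite('pics/fd2.png',d)
c=lambda im,x,y,w,h,k:cv2.resize(im[y:y+h,x:x+w],None,fx=k,fy=k,interpolation=cv2.INTER_CUBIC)
cv2.imwrite('pics/hov.png',np.hstack([c(s,260,110,130,140,3),c(d,180,90,136,140,3)]))"
```

```text
t 8.1167 tcp [0.6111 0.2114 0.3234] grasp [0.573  0.2257 0.1738] z [-0.245  0.092 -0.965] ydir 68.54 gap 0.01828945649806274 49.33382749557495 F [-0.  -0.4 -2.7] q [0.3  0.48 0.24 1.54 0.16 0.66]
```

View pics/hov.png

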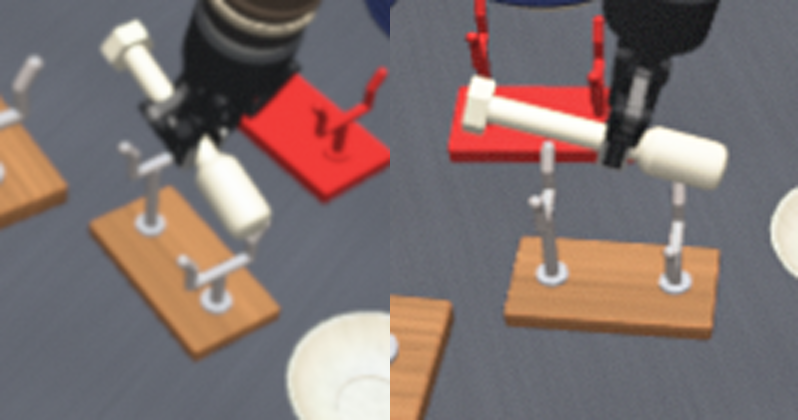

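```bash
cat > pred.py <<'E'
from h import *
def show(dz=0,print_=True):
    s=bot.get_state();Rm=R.from_quat(s['orientation']).as_matrix()
    O=s['eef_pos']+.1597*Rm[:,2]; a=np.array(Rm[:,0]); a*=np.sign(-a[0])
    r=np.array([.567,.2285]);y=2.767;ex=np.array([np.cos(y),np.sin(y)]);ey=np.array([-ex[1],ex[0]])
    for nm,t in(('nose',-.084),('head',-.046),('O',0),('neck',.059),('end',.111)):
        p=O+t*a; print(nm,p.round(4),'rest xy',(np.array([(p[:2]-r)@ex,(p[:2]-r)@ey])*1e3).round(1),'z',(p[2]*1e3).round(1),'scene',((proj('scene',p)[0]-[260,110])*3).round(0),'side',((proj('side',p)[0]-[180,90])*3+[390,0]).round(0))
    print('slope',np.arcsin(a[2]),'yaw',np.arctan2(a[1],a[0]))
show()
E
python3 pred.py
```

```text
nose [0.6482 0.1968 0.1509] rest xy [-87.2  -0.2] z 150.9 scene [256. 225.] side [723. 165.]
head [0.6141 0.2103 0.1608] rest xy [-50.5  -0.3] z 160.8 scene [229. 185.] side [674. 152.]
O [0.5727 0.2265 0.1727] rest xy [-6.1 -0.3] z 172.7 scene [196. 139.] side [614. 136.]
neck [0.5197 0.2474 0.1879] rest xy [50.9 -0.3] z 187.9 scene [156.  81.] side [537. 116.]
end [0.473  0.2658 0.2014] rest xy [101.2  -0.3] z 201.4 scene [122.  33.] side [467.  98.]
slope 0.2619455222689902 yaw 2.7666190380091837
```

The hover view shows the pestle over the small wooden rest, head towards the low fork and handle towards the high fork. The nose, at crop (256,223) scene and (724,165) side, matches the prediction. Next: lower it.

send_rows:
  increments:
    - [0,0,-0.013,0,0,0,1]
    - [0,0,-0.013,0,0,0,1]
    - [0,0,-0.013,0,0,0,1]
    - [0,0,-0.013,0,0,0,1]
    - [0,0,-0.013,0,0,0,1]
    - [0,0,-0.013,0,0,0,1]
    - [0,0,-0.013,0,0,0,1]
    - [0,0,0,0,0,0,1]

```text
time: 8.88
eef_pos: [0.611, 0.2115, 0.2705]
orientation: [0.185, 0.974, 0.024, -0.129]
ft_force: [0.3, 0.2, -3.0]
finger_gap: 0.018
gripper_force: 49.3
```

send_rows:
  increments:
    - [0,0,-0.006,0,0,0,1]
    - [0,0,-0.006,0,0,0,1]
    - [0,0,-0.006,0,0,0,1]
    - [0,0,-0.006,0,0,0,1]
    - [0,0,-0.006,0,0,0,1]
    - [0,0,0,0,0,0,1]
    - [0,0,0,0,0,0,1]

```text
time: 9.47
eef_pos: [0.6113, 0.2116, 0.2544]
orientation: [0.185, 0.974, 0.024, -0.128]
ft_force: [-0.1, 0.2, -2.3]
finger_gap: 0.0183
gripper_force: 49.3
```

```bash
python3 chk.py;python3 pred.py; python3 -c "
from h import *
s=bot.snapshot('scene')[...,::-1];d=bot.snapshot('side')[...,::-1]
c=lambda im,x,y,w,h,k:cv2.resize(im[y:y+h,x:x+w],None,fx=k,fy=k,interpolation=cv2.INTER_CUBIC)
cv2.imwrite('pics/low.png',np.hstack([c(s,260,110,130,140,3),c(d,180,90,136,140,3)]))"
```

```text
t 9.4667 tcp [0.6113 0.2116 0.2544] grasp [0.5741 0.2262 0.1047] z [-0.24   0.094 -0.966] ydir 68.53 gap 0.018335435592782407 49.33406174182892 F [-0.1  0.2 -2.3] q [0.3  0.5  0.12 1.4  0.16 0.66]
nose [0.6485 0.197  0.0785] rest xy [-87.4  -0.5] z 78.5 scene [246. 285.] side [721. 233.]
head [0.6143 0.2104 0.0883] rest xy [-50.7  -0.5] z 88.3 scene [220. 247.] side [675. 221.]
O [0.573  0.2267 0.1002] rest xy [-6.2 -0.5] z 100.2 scene [190. 203.] side [618. 207.]
neck [0.5199 0.2475 0.1154] rest xy [50.8 -0.5] z 115.4 scene [152. 147.] side [544. 188.]
end [0.4732 0.2659 0.1288] rest xy [101.   -0.5] z 128.8 scene [120. 100.] side [478. 172.]
slope 0.26103364642891447 yaw 2.766824639591521
```

View pics/low.png

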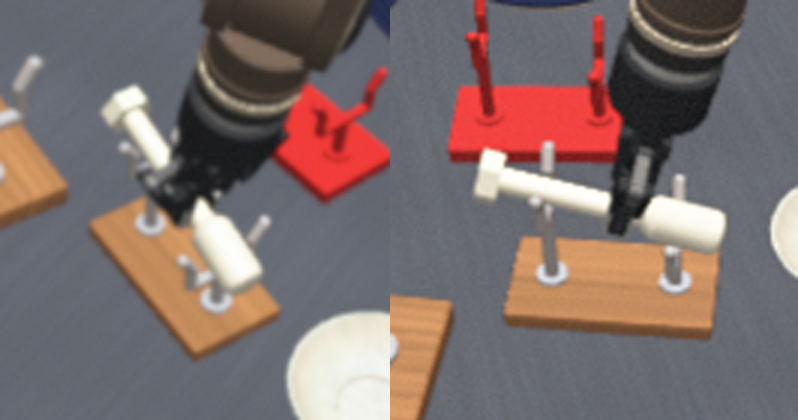

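The pestle is between the prongs at both forks, about 5 mm above seating. I'll creep down and watch the force.

send_rows:
  increments:
    - [0,0,-0.0017,0,0,0,1]
    - [0,0,-0.0017,0,0,0,1]
    - [0,0,-0.0017,0,0,0,1]
    - [0,0,0,0,0,0,1]
    - [0,0,0,0,0,0,1]

```text
time: 9.98
eef_pos: [0.6114, 0.2116, 0.2515]
orientation: [0.185, 0.974, 0.024, -0.128]
ft_force: [-0.0, 0.3, -2.0]
finger_gap: 0.0185
gripper_force: 49.3
```

send_rows:
  increments:
    - [0,0,-0.0017,0,0,0,1]
    - [0,0,0,0,0,0,1]

```text
time: 10.15
eef_pos: [0.6114, 0.2116, 0.2505]
orientation: [0.185, 0.974, 0.024, -0.128]
ft_force: [-0.3, 0.8, -3.1]
finger_gap: 0.0182
gripper_force: 49.3
```

send_rows:
  increments:
    - [0,0,-0.0015,0,0,0,1]
    - [0,0,0,0,0,0,1]

```text
time: 10.32
eef_pos: [0.6114, 0.2116, 0.2495]
orientation: [0.185, 0.974, 0.024, -0.128]
ft_force: [0.2, 0.2, -2.9]
finger_gap: 0.0183
gripper_force: 49.3
```

send_rows:
  increments:
    - [0,0,-0.0015,0,0,0,1]
    - [0,0,0,0,0,0,1]

```text
time: 10.48
eef_pos: [0.6114, 0.2116, 0.249]
orientation: [0.185, 0.974, 0.024, -0.128]
ft_force: [-0.7, -1.6, -0.2]
finger_gap: 0.0179
gripper_force: 49.6
```

send_rows:
  increments:
    - [0,0,-0.001,0,0,0,1]
    - [0,0,0,0,0,0,1]

```text
time: 10.65
eef_pos: [0.6114, 0.2116, 0.2489]
orientation: [0.185, 0.974, 0.024, -0.127]
ft_force: [-0.2, -1.0, 3.1]
finger_gap: 0.0182
gripper_force: 49.8
```

```bash
python3 chk.py; python3 -c "
from h import *
print(bot.get_state()['wrist_torque'])"
```

```text
t 10.65 tcp [0.6114 0.2116 0.2489] grasp [0.5743 0.2263 0.0991] z [-0.239  0.095 -0.966] ydir 68.53 gap 0.01823231035305515 49.825637340545654 F [-0.2 -1.   3.1] q [0.3  0.5  0.11 1.38 0.16 0.66]
[-0.17345865  0.04279641  0.10719883]
```

send_rows:
  increments:
    - [0,0,0,0,0,0,1]
    - [0,0,0,0,0,0,0.5]
    - [0,0,0,0,0,0,0.4]
    - [0,0,0,0,0,0,0.3]
    - [0,0,0,0,0,0,0.1]
    - [0,0,0,0,0,0,0]
    - [0,0,0,0,0,0,0]
  grip_force: 20

```text
time: 11.23
eef_pos: [0.6114, 0.2116, 0.2481]
orientation: [0.185, 0.974, 0.024, -0.128]
ft_force: [-0.2, -0.5, 0.6]
finger_gap: 0.043
gripper_force: 0.0
```

```bash
python3 chk.py; python3 -c "
from h import *
s=bot.snapshot('scene')[...,::-1];d=bot.snapshot('side')[...,::-1]
c=lambda im,x,y,w,h,k:cv2.resize(im[y:y+h,x:x+w],None,fx=k,fy=k,interpolation=cv2.INTER_CUBIC)
cv2.imwrite('pics/rel.png',np.hstack([c(s,260,110,130,140,3),c(d,180,90,136,140,3)]))"
```

```text
t 11.2333 tcp [0.6114 0.2116 0.2481] grasp [0.5742 0.2263 0.0983] z [-0.24   0.094 -0.966] ydir 68.53 gap 0.042984630245012506 0.0 F [-0.2 -0.5  0.6] q [0.3  0.5  0.11 1.38 0.16 0.66]
```

View pics/rel.png

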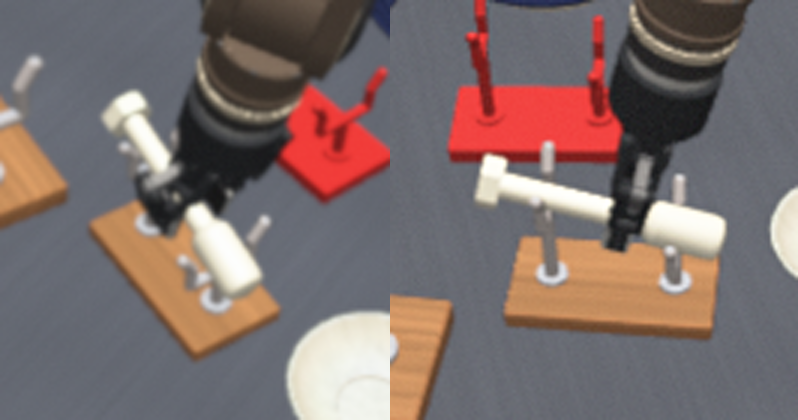

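Released, and the pestle lies in both forks. I back out along the tool axis.

send_rows:
  increments:
    - [0.005,-0.002,0.02,0,0,0,0]
    - [0.01,-0.0039,0.04,0,0,0,0]
    - [0.01,-0.0039,0.04,0,0,0,0]
    - [0.01,-0.0039,0.04,0,0,0,0]
    - [0.01,-0.0039,0.04,0,0,0,0]
    - [-0.02,-0.04,0.04,0,0,0,0]
    - [-0.02,-0.04,0.04,0,0,0,0]
    - [-0.02,-0.04,0.03,0,0,0,0]

```text
time: 12.0
eef_pos: [0.6021, 0.1286, 0.4239]
orientation: [0.184, 0.974, 0.024, -0.127]
ft_force: [0.7, -0.2, 0.3]
finger_gap: 0.0429
gripper_force: 0.0
```

send_rows:
  increments:
    - [-0.03,-0.05,0,0,0,0,0]
    - [-0.03,-0.05,0,0,0,0,0]
    - [-0.03,-0.05,0,0,0,0,0]
    - [-0.03,-0.05,0,0,0,0,0]
    - [0,0,0,0,0,0,0]
    - [0,0,0,0,0,0,0]

```text
time: 12.5
eef_pos: [0.5295, 0.0077, 0.423]
orientation: [0.186, 0.974, 0.025, -0.127]
ft_force: [0.5, 0.4, 0.9]
finger_gap: 0.0426
gripper_force: 0.0
```

```bash
python3 chk.py; python3 -c "
from h import *
s=bot.snapshot('scene')[...,::-1];d=bot.snapshot('side')[...,::-1]
c=lambda im,x,y,w,h,k:cv2.resize(im[y:y+h,x:x+w],None,fx=k,fy=k,interpolation=cv2.INTER_CUBIC)
cv2.imwrite('pics/end.png',np.hstack([c(s,270,110,100,130,4),c(d,200,100,100,130,4)]))
# expected seated pestle points
y=2.767;o=np.array([.567,.2285,0]);ex=np.array([np.cos(y),np.sin(y),0]);a=ex*np.cos(.26)+[0,0,np.sin(.26)]
O=o-.0065*ex+[0,0,.0957]
for t in(-.084,.111):
  p=O+t*a;print((proj('scene',p)[0]-[270,110])*4,(proj('side',p)[0]-[200,100])*4+[400,0])
"
```

```text
t 12.5 tcp [0.5295 0.0077 0.423 ] grasp [0.4926 0.0224 0.2732] z [-0.238  0.095 -0.966] ydir 68.36 gap 0.04264653983324005 0.0 F [0.5 0.4 0.9] q [-0.01  0.26  0.15  1.7   0.09  0.36]
[287.1299759 385.6735467] [762.05933282 276.47132608]
[119.47673763 139.18825038] [438.86974691 195.48849436]
```

View pics/end.png

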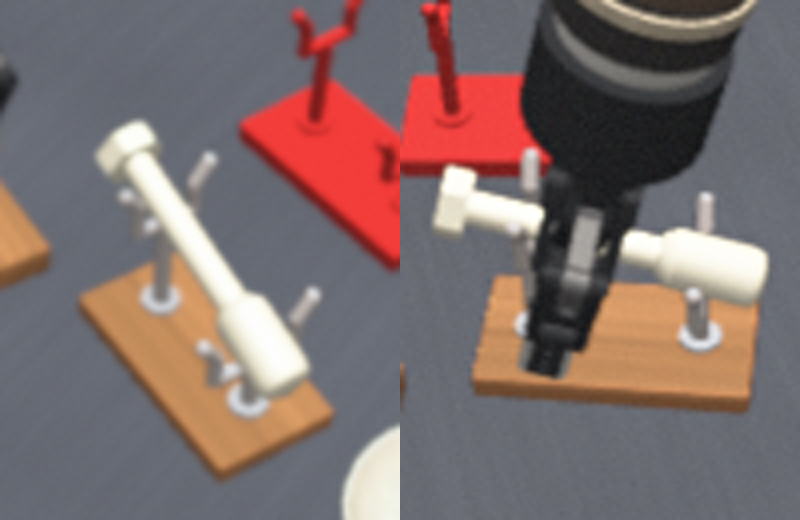

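The final view shows the pestle seated between the prongs of both forks. The nose is at (286,384) scene and (764,277) side, against a predicted (287,386) and (762,276), and the arm is clear.

```bash
python3 -c "
from workcell import bot
print(bot.hand_in())"
```

```text
the job is handed in; nothing more can be done
None
```

The pestle lies on the small wooden rest, head in the low fork and handle in the high one, set down with about 6 N of contact at most; the arm never came near the mortar, dish or jar, and I handed in at about 13 s (no verdict was returned).

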